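# Load a tote of mouldings into the measuring fixture

### The job

Load the blue tote of black mouldings into the measuring fixture: push it up the aluminium ramp, without lifting it, until its rear edge drops behind the steel lip and it lies flat on the plate. Keep pushing it home against the orange rubber nose of the end stop, firmly enough to squeeze the rubber a little (about 5 to 10 N on the stop beyond what it takes to slide the tote, never more than 15 N), and leave it touching there. Then push the red toggle handle all the way over to clamp the tote, let go, and leave the reference sphere, the gauge and the vee block where they are.

Things in the scene. Friction and masses are not known exactly. Their poses are not given: they have to be found in the camera images.
- fixture: Loading fixture, screwed to the dark granite table. Origin: on the lane's centre line, at table level, below the nest-side edge of the lip. x points uphill along the lane (the way the tote is pushed, roughly to the robot's left), z up. In mm: base plate from x = 0 to 310, 190 wide, top at height 22; the lip, ramp, rails, stop and clamp below are all part of it and lie at y = 0.
- lip (a point): Middle of the upper nest-side edge of the steel lip bar, at fixture (0, 0, 28) mm. The bar is 8 mm thick (fixture x = -8 to 0) and stands 6 mm above the plate behind it.
- ramp_foot (a point): Middle of the lower edge of the aluminium ramp, at fixture (-118, 0, 0) mm, at table level. The ramp rises 28 mm over 110 mm (14 degrees) straight up to the lip's top. Guide rails, tops at height 36, stand 106 mm apart from fixture x = -65 to 130; below x = -65 they flare out to about 155 mm at x = -131 and so centre and straighten the tote as it is pushed.
- tote: Loose open blue tote of black mouldings, 140 long (x) x 100 wide x 50 high, walls 4 mm, 0.45 to 0.9 kg. Origin: centre of its underside; x points to its front, uphill end. A steel clamping plate covers the front 46 mm of its top, at the rim's height. Pushed at the middle of its rear wall it takes 2 to 7 N up the ramp, 1 to 4 N on the level plate; its nose rises over the ramp's crest, then tips down onto the plate.
- tote_heel (a point): Middle of the tote's lower rear edge: on the outer face of the rear wall, 70 mm behind the tote's origin. This edge has to drop behind the lip. While the tote tips over the lip it rises up to about 36 mm above the table.
- stop: Aluminium riser block at the lane's uphill end, 60 x 50 x 40 mm high; origin at the centre of its underside, at fixture (226, 0, 22) mm. From its downhill face an adjustable stop screw with an orange urethane nose, 18 mm in diameter, points down the lane, axis 16 mm above the plate.
- stop_screw_hole (a point): Where the stop screw leaves the riser, at fixture (196, 0, 38) mm. How far the screw is out is not measured and differs from job to job: the nose ends at fixture x = 153 to 178 mm, so the tote meets it 13 to 38 mm after its heel has passed the lip. The nose gives 1 mm per 8 N and is solid after 3 mm. After the push the tote's friction keeps it touching.
- clamp_handle (a joint): Angle of the toggle clamp's red handle: 0 = open, handle upright (it starts at 0 to 0.25); 1.57 rad = fully closed, handle level and pointing uphill (fixture +x). It turns about a level cross pivot at fixture (235, 0, 92) mm. It stays where it is left; moving it takes about 3 to 6 N at the grip.
- clamp_grip (a point): A point on the axis of the handle's red grip, 105 mm from the pivot. The grip is 18 mm in diameter and reaches from 45 to 135 mm from the pivot.
- clamp_arm: Steel hold-down arm, 79 mm long from its level cross pivot (origin, at fixture (215, 0, 90) mm), geared to the handle: upright while open, it swings down to the downhill side by the same angle. Its sprung rubber foot, 72 mm from the pivot, when closed presses on the tote's clamping plate at fixture x = 143 mm.
- ref_sphere: Bystander: white reference sphere on a steel post and round foot, 48 mm diameter, 83 mm high; origin at the centre of its underside. Stands beyond the fixture.
- gauge: Bystander: black dial gauge box, 75 x 45 x 36 mm; origin at the centre of its underside. Lies beyond the fixture.
- vblock: Bystander: steel vee block, 50 x 40 x 34 mm; origin at the centre of its underside. Stands beyond the fixture.
There are look-alikes about, which are no part of the job. Several things have the shape of the tote; the one meant has the colours described above.

How it is judged:
On the way, in this order (a step that is already met when the one before it is completed fails the run):
1. the tote's rear edge has dropped behind the lip and the tote lies flat on the plate (x of tote_heel in the frame of fixture above -0.001 m and z of tote_heel in the frame of fixture below 0.0245 m and angle between tote's own z axis and vertical below 0.03 rad), for 0.05 s.
2. the tote is pushed home: it presses on the stop with more than 3 N for 0.2 s (contact force between tote and stop above 3 N), for 0.2 s.
At the end, for the whole second after the job is handed in: The tote rests flat (0.03 rad) on the plate, its rear edge behind the lip (within 2.5 mm of the plate's height), still touching the stop's nose (over 0.2 N); the clamp handle is over to at least 1.45 rad and the foot presses on the tote (over 0.8 N) (all of step 1 and contact force between tote and stop above 0.2 N and value of joint clamp_handle above 1.45 rad and contact force between tote and clamp_arm above 0.8 N and linear speed of tote below 0.01 m/s).
It fails at once if the tote is pressed on the stop with more than 15 N (contact force between tote and stop above 15 N).
It fails at once if the tote is lifted off the ramp (its underside's centre more than 55 mm above the table) (z of tote in the frame of fixture above 0.055 m).
It fails at once if the tote is tipped by more than 0.6 rad (angle between tote's own z axis and vertical above 0.6 rad).
It fails at once if the reference sphere, the gauge or the vee block is moved by more than 15 mm (distance of any of ref_sphere, gauge, vblock from where it was at the start of the episode above 0.015 m).
It also fails if it takes over 61 s, if anything falls off the work surface, if the arm or the gripper's body presses on something with over 40 N, if the wrist force passes 120 N, or if a joint passes its speed limit or range.

### The arm

A 6-joint arm with a two-finger parallel gripper is mounted at the origin on the work surface. World frame = base frame: x ahead of the robot, y to its left, z up, the work surface at z = 0. Lengths are in m, angles in rad, forces in N, time in s.
With the tool pointing down it reaches from about 0.25 to 0.725 m from the base axis. Payload 4 kg.
Tool frame: the origin (TCP) lies at the very end of the fingers, on their centre line; the grasp point (between the pads) lies 19 mm behind it; z points along the fingers, y is the line along which they close (so a half turn about z gives the same grasp; the last joint's range is limited). The gripper opens to 85 mm and grips with 20 to 120 N. Pads are 22 mm wide; open, the fingers measure 114 mm over their backs; the gripper's body (76 mm by 85 mm) begins 54 mm behind the grasp point. The pads swing forward as they close: fully open they stand 13 mm farther back than shut.
Start: joints at [-1.112, 0.241, 0.005, 1.335, 0, 1.571], TCP at [0.221, -0.448, 0.231] pointing down, gripper open.
Joint ranges: [-2.72, 2.72], [-1.05, 1.87], [-1.09, 1.28], [-1.99, 2.15], [-1.42, 1.44], [-3.14, 3.14]. Speed limits (rad/s): [2.79, 2.79, 3.14, 3.14, 3.14, 3.14].

### API

Orientations are given as a unit quaternion [w, x, y, z].
In Python, from rig import env gives the robot as it stands.
- The arm moves only by the shell command python3 -m inch 'ROWS'. ROWS is JSON, a list of rows, each an object of numbers: "rx", "ry", "rz": the turn, a rotation vector about the tool's x, y, z in rad; "dx", "dy", "dz": the shift along the tool's x, y, z in m; "gripper": the closure in counts, from 0 (fully open) to 255 (shut). A call has 1 to 20 rows; each row is the pose to reach, as a shift and turn from the pose commanded when the call began, along the tool's axes at that moment; what a row does not reach only later rows make up. A row lasts 1/12 s, in which the tool goes at most 41.7 mm and 7.16 degrees, less where a joint would pass 70% of its speed; a pose out of reach is approached as far as the arm can. A call with a gripper value outside its range is refused whole. The fingers move at their own pace and stop on an object; the grip force is fixed at half the most. Time passes only in rows, so rows that repeat a pose let the fingers close. It gives the time, the measured TCP pose, the force, the opening and the grip force at its end, in the units of the state.
- env.get_state(): the state, without advancing time (a new reading comes with each control period).
- env.grab_frame(name): name is "scene" or "top" or "wrist"; returns (picture, depth): 400x640x3 uint8, blue, green, red; 400x640 float32, m along the optical axis (not along the pixel's ray), 0 where there is no reading.
- env.calibration(name): a dict with "fovy" (degrees; the focal length in pixels is half the picture's height over the tangent of half this angle, whatever the lens; pixels are square), "cx", "cy" (the principal point, pixels), "xyz" and "attitude" of the camera in the world. Camera axes: x right, y down, z forward; pixel columns grow to the right and rows downward; lengths in m; the calibration is good to about 2 mm. A picture is of the moment at which its call begins: read the wrist's pose just before it. calibration takes no time and is no camera call; for the wrist camera it gives the pose at the moment of the call.
- env.sign_off(): hands the job in; it is judged then, once.
The state is a dict: "time_s": time; "joints": joint angles; "qd": joint speeds; "tau": joint torques, N m; "tcp_pos": TCP position; "tool_rot": TCP orientation; "force": force on the tool from outside, world axes, zero at the start; "ft_torque": the same for the moment, N m; "grip_width": finger opening in m; "gripper_force": force on a finger pad.
Only numpy, scipy, OpenCV 4.12 (cv2) and the standard library are available. Lean on these libraries where they do the work, as an engineer would, in place of code of your own. Each camera call takes 0.05 s, during which the arm holds its last target. There are 200 camera calls.

## Working session

There is one attempt and no reset: what is moved stays moved. The work goes in short steps, Python scripts to look and compute and a shell command to move; the robot and the scene stay as the last step left them, time stands still between calls to the robot, and variables do not carry over. Pictures are saved under pics/ and viewed, at most 10 in all, crops included, and the job is handed in when it is done.

```bash
ls; mkdir -p pics; cat > h.py <<'E'
import numpy as np,cv2
from scipy.spatial.transform import Rotation as R
from rig import env
def K(c):
    return 200/np.tan(np.radians(c["fovy"])/2)
def rot(q): return R.from_quat([q[1],q[2],q[3],q[0]]).as_matrix()
def cloud(c,d):
    f=K(c);v,u=np.mgrid[0:400,0:640]
    p=np.stack([(u-c["cx"])/f*d,(v-c["cy"])/f*d,d],-1)
    return p@rot(c["attitude"]).T+np.array(c["xyz"])
E
python3 - <<'E'
from h import *
for n in("scene","top"):
    c=env.calibration(n);print(n,c)
    p,d=env.grab_frame(n);np.save(n+"_d.npy",d);cv2.imwrite(f"pics/{n}.png",p);print(d.min(),d.max())
print(env.get_state())
E
```

```text
pics
scene {'fovy': 47.168846779396375, 'cx': 312.333807965435, 'cy': 196.2014646586813, 'xyz': array([ 0.85220325, -0.58123059,  1.1715429 ]), 'attitude': array([-0.25030377,  0.91412943,  0.30845777, -0.08105061])}
0.0 3.0060132
top {'fovy': 54.21058686685877, 'cx': 317.6100912231582, 'cy': 206.28712830762746, 'xyz': array([ 0.39959004, -0.08993488,  1.07992149]), 'attitude': array([-0.03648861,  0.71029026, -0.70219189,  0.03290696])}
0.0 1.9612263
{'time_s': 0.1, 'joints': array([-1.11200822e+00,  2.41366024e-01,  3.85708090e-03,  1.33522986e+00,
        1.93616294e-05,  1.57080647e+00]), 'qd': array([-0.00097078, -0.00214035,  0.00373689, -0.00090467, -0.00111813,
       -0.00072995]), 'tau': array([-1.75088599e-04, -3.73139012e+01,  2.53009844e+01,  1.08863041e-02,
        8.50664350e-06, -1.79834132e-05]), 'tcp_pos': array([ 0.22117976, -0.44777317,  0.23048711]), 'tool_rot': array([-9.47994137e-04,  9.73805055e-01,  2.27382434e-01, -2.11424525e-04]), 'force': array([-0.01661532, -0.02023767, -0.11950613]), 'ft_torque': array([-0.01613766,  0.00774997, -0.04603699]), 'gripper_force': 0.0, 'grip_width': 0.08525863608832854}
```

View pics/top.png

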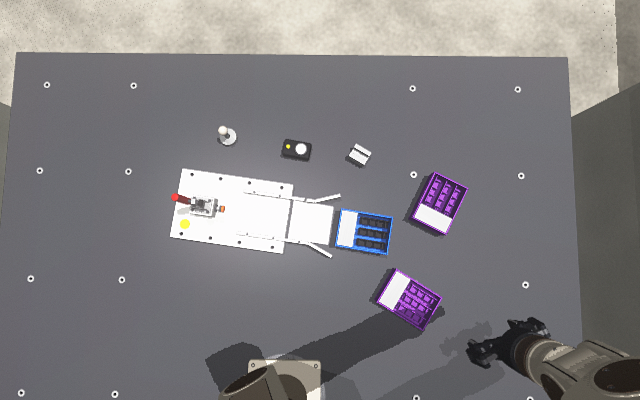

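View pics/scene.png

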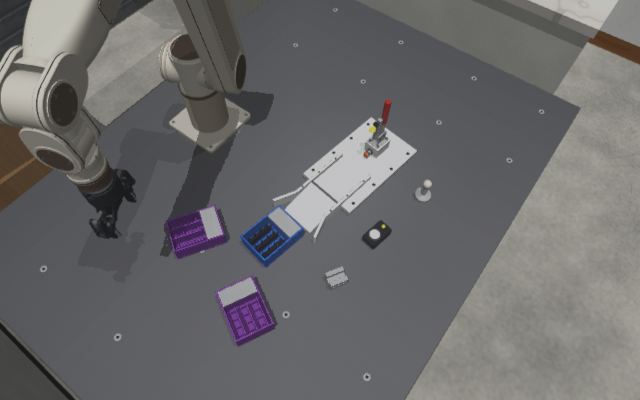

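In the top view, the blue tote is at (364,231), with its clamping plate towards the ramp. The purple look-alikes are at (439,203) and (408,298). Only the blue one, with black mouldings and standing at the ramp foot, fits the description. The fixture plate spans roughly (172-293, 170-252), the orange nose is at (221,209), and the red handle is at (176,197). I'll measure these and check the tote in one crop.

```bash
python3 - <<'E'
from h import *
p=cv2.imread("pics/top.png");d=np.load("top_d.npy");c=env.calibration("top");P=cloud(c,d)
hsv=cv2.cvtColor(p,cv2.COLOR_BGR2HSV);H,S,V=cv2.split(hsv)
f=K(c);Rm=rot(c["attitude"]);o=np.array(c["xyz"])
def ray(uv,z):
    q=Rm@np.array([(uv[0]-c["cx"])/f,(uv[1]-c["cy"])/f,1]);return o+q*(z-o[2])/q[2]
print("table z",np.median(P[300:340,150:200,2]), "plate z",np.median(P[225:240,250:280,2]))
# plate
Z=P[...,2]
m=((V>150)&(S<60)&(Z>0.012)&(Z<0.034)).astype(np.uint8);m[:, 300:]=0;m[:165]=0;m[260:]=0
pm=cv2.morphologyEx(m,cv2.MORPH_OPEN,np.ones((5,5)))
pts=P[pm>0][:,:2].astype(np.float32)*1000
# plate without ramp: box
r=cv2.minAreaRect(pts);print("plate rect mm",r,cv2.boxPoints(r).round(1).tolist())
b=((H>95)&(H<125)&(S>120)&(V>60)).astype(np.uint8)
ct=max(cv2.findContours(b,cv2.RETR_EXTERNAL,cv2.CHAIN_APPROX_NONE)[0],key=cv2.contourArea)
x,y,w,h=cv2.boundingRect(ct);print("blue bbox",x,y,w,h)
bz=np.median(Z[b>0]);print("blue z",np.percentile(Z[b>0],[5,50,95]))
# tote top: all points height 40..60 near
t=np.zeros_like(b);t[y-4:y+h+4,x-4:x+w+4]=1
t=(t>0)&(Z>0.042)&(Z<0.062)
tp=np.array([ray(uv,0.05)[:2]*1000 for uv in np.argwhere(t)[:,::-1]],np.float32)
r=cv2.minAreaRect(tp);print("tote rim",r,cv2.boxPoints(r).round(1).tolist())
wp=t&(S<60)&(V>150);print("clamp plate ctr",np.array([ray(uv,.05) for uv in np.argwhere(wp)[:,::-1]]).mean(0))
om=(H>4)&(H<18)&(S>130)&(V>120)
print("orange",om.sum(),P[om].mean(0),np.argwhere(om).mean(0)[::-1])
rm=((H<4)|(H>174))&(S>130)&(V>80)
print("red",rm.sum(),P[rm].min(0),P[rm].max(0),np.median(P[rm],0))
cv2.imwrite("pics/crop.png",cv2.resize(p[160:270,160:410],None,fx=3.2,fy=3.2,interpolation=cv2.INTER_CUBIC))
E
```

```text
table z -0.0005999842742915318 plate z 0.021963593501627132
plate rect mm ((488.0071105957031, 132.04751586914062), (350.3464660644531, 190.23129272460938), 82.27489471435547) [[370.20001220703125, -28.799999237060547], [558.7000122070312, -54.29999923706055], [605.7999877929688, 292.79998779296875], [417.29998779296875, 318.3999938964844]]
blue bbox 335 208 58 47
blue z [0.00031553 0.00631733 0.05100708]
tote rim ((436.4712829589844, -205.86642456054688), (139.82675170898438, 101.42752838134766), 80.92987823486328) [[375.3999938964844, -266.8999938964844], [475.5, -282.8999938964844], [497.6000061035156, -144.8000030517578], [397.3999938964844, -128.8000030517578]]
clamp plate ctr [ 0.44404806 -0.1618255   0.05      ]
orange 19 [0.48848526 0.15631723 0.09835957] [222.26315789 208.42105263]
red 52 [ 0.49407247  0.22373284 -0.00439573] [0.53863999 0.32455155 0.22915909] [0.50266322 0.2297775  0.22517995]
```

View pics/crop.png

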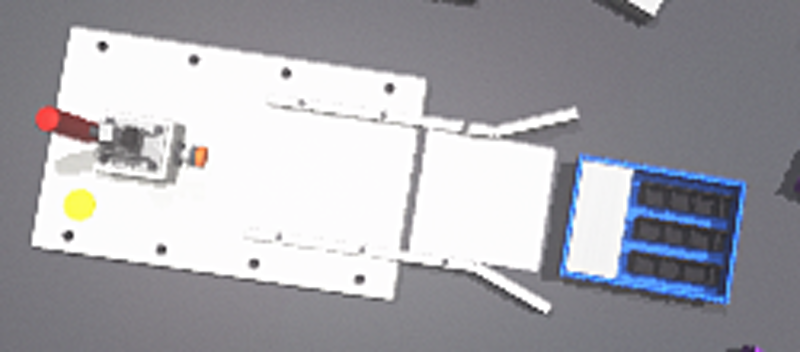

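The crop confirms the blue tote: black mouldings, with its white steel plate facing the ramp. The rim measures 140 x 101 mm and the plate is 190 mm wide at z=22, which match the given sizes. The fixture origin is about (0.470,-0.002) with the lane at 82.3°, and the tote heel is at fixture x≈-277. I'll close the fingers, turn tool x along the lane and go behind the tote.

```bash
python3 -m inch '[{"dx":0.245,"dy":-0.037,"dz":0.08,"rz":-0.977,"gripper":255},{"dx":0.245,"dy":-0.037,"dz":0.08,"rz":-0.977,"gripper":255},{"dx":0.245,"dy":-0.037,"dz":0.08,"rz":-0.977,"gripper":255},{"dx":0.245,"dy":-0.037,"dz":0.08,"rz":-0.977,"gripper":255},{"dx":0.245,"dy":-0.037,"dz":0.08,"rz":-0.977,"gripper":255},{"dx":0.245,"dy":-0.037,"dz":0.08,"rz":-0.977,"gripper":255},{"dx":0.245,"dy":-0.037,"dz":0.08,"rz":-0.977,"gripper":255},{"dx":0.245,"dy":-0.037,"dz":0.08,"rz":-0.977,"gripper":255},{"dx":0.245,"dy":-0.037,"dz":0.08,"rz":-0.977,"gripper":255},{"dx":0.245,"dy":-0.037,"dz":0.08,"rz":-0.977,"gripper":255},{"dx":0.245,"dy":-0.037,"dz":0.08,"rz":-0.977,"gripper":255},{"dx":0.245,"dy":-0.037,"dz":0.08,"rz":-0.977,"gripper":255}]'
cat >> h.py <<'E'
O=np.array([.4699,-.0016]);U=np.array([.1344,.9909]);L=np.array([-.9909,.1344])
def fx():
    s=env.get_state();p=s["tcp_pos"];q=p[:2]-O;F=s["force"]
    r=rot(s["tool_rot"])
    print("t",round(s["time_s"],2),"fix mm",np.round([q@U*1e3,q@L*1e3,p[2]*1e3],1),"F along,left,z",np.round([F[:2]@U,F[:2]@L,F[2]],2),"toolx yaw",np.degrees(np.arctan2(r[1,0],r[0,0])).round(2),"tz",r[:,2].round(3),"w",s["grip_width"].round(4))
E
python3 -c "
from h import *
fx()"
```

```text
validation failed for argument at $[0]...
Traceback (most recent call last):
  File "h.py", line 15, in fx
    print("t",round(s["time_s"],2),"fix mm",np.round([q@U*1e3,q@L*1e3,p[2]*1e3],1),"F along,left,z",np.round([F[:2]@U,F[:2]@L,F[2]],2),"toolx yaw",np.degrees(np.arctan2(r[1,0],r[0,0])).round(2),"tz",r[:,2].round(3),"w",s["grip_width"].round(4))
                                                                                                                                                                                                                           ^^^^^^^^^^^^^^^^^^^^^
AttributeError: 'float' object has no attribute 'round'
```

```bash
sed -i 's/s\["grip_width"\].round(4)/round(s["grip_width"],4)/' h.py
python3 -m inch '[{"rx":0,"ry":0,"rz":-0.977,"dx":0.245,"dy":-0.037,"dz":0.08,"gripper":255}]'; python3 -c "
from h import *
fx()"
```

```text
time_s: 0.18
tcp_pos: [0.2512, -0.4297, 0.22]
tool_rot: [0.003, 0.959, 0.285, -0.001]
force: [0.4, -0.7, 0.7]
grip_width: 0.0755
gripper_force: 0.0
t 0.18 fix mm [-453.6  159.2  220. ] F along,left,z [-0.65 -0.48  0.73] toolx yaw 33.08 tz [-0.    -0.005 -1.   ] w 0.0755
```

```bash
python3 -m inch '[{"rx":0,"ry":0,"rz":-0.852,"dx":0.2125,"dy":-0.0074,"dz":0.07,"gripper":255},{"rx":0,"ry":0,"rz":-0.852,"dx":0.2125,"dy":-0.0074,"dz":0.07,"gripper":255},{"rx":0,"ry":0,"rz":-0.852,"dx":0.2125,"dy":-0.0074,"dz":0.07,"gripper":255},{"rx":0,"ry":0,"rz":-0.852,"dx":0.2125,"dy":-0.0074,"dz":0.07,"gripper":255},{"rx":0,"ry":0,"rz":-0.852,"dx":0.2125,"dy":-0.0074,"dz":0.07,"gripper":255},{"rx":0,"ry":0,"rz":-0.852,"dx":0.2125,"dy":-0.0074,"dz":0.07,"gripper":255},{"rx":0,"ry":0,"rz":-0.852,"dx":0.2125,"dy":-0.0074,"dz":0.07,"gripper":255},{"rx":0,"ry":0,"rz":-0.852,"dx":0.2125,"dy":-0.0074,"dz":0.07,"gripper":255},{"rx":0,"ry":0,"rz":-0.852,"dx":0.2125,"dy":-0.0074,"dz":0.07,"gripper":255},{"rx":0,"ry":0,"rz":-0.852,"dx":0.2125,"dy":-0.0074,"dz":0.07,"gripper":255}]'; python3 -c "
from h import *
fx()"
```

```text
time_s: 1.02
tcp_pos: [0.4268, -0.3026, 0.1485]
tool_rot: [-0.0, 0.754, 0.657, -0.0]
force: [-0.9, -0.3, -0.0]
grip_width: -0.0001
gripper_force: 0.0
t 1.02 fix mm [-304.1    2.2  148.5] F along,left,z [-0.47  0.88 -0.01] toolx yaw 82.1 tz [-0.  0. -1.] w -0.0001
```

```bash
python3 -m inch '[{"rx":0,"ry":0,"rz":0,"dx":0,"dy":-0.002,"dz":0.04,"gripper":255},{"rx":0,"ry":0,"rz":0,"dx":0,"dy":-0.002,"dz":0.08,"gripper":255},{"rx":0,"ry":0,"rz":0,"dx":0,"dy":-0.002,"dz":0.11,"gripper":255},{"rx":0,"ry":0,"rz":0,"dx":0,"dy":-0.002,"dz":0.128,"gripper":255},{"rx":0,"ry":0,"rz":0,"dx":0,"dy":-0.002,"dz":0.128,"gripper":255},{"rx":0,"ry":0,"rz":0,"dx":0,"dy":-0.002,"dz":0.128,"gripper":255}]'; python3 - <<'E'
from h import *
fx()
p,d=env.grab_frame("scene");c=env.calibration("scene")
cv2.imwrite("pics/s2.png",cv2.resize(p[80:330,120:440],None,fx=2.4,fy=2.4,interpolation=cv2.INTER_CUBIC))
E
```

```text
time_s: 1.52
tcp_pos: [0.4241, -0.3023, 0.0201]
tool_rot: [-0.001, 0.754, 0.657, -0.0]
force: [-0.1, 0.2, 0.7]
grip_width: -0.0001
gripper_force: 0.0
t 1.52 fix mm [-304.1    5.    20.1] F along,left,z [0.2  0.15 0.68] toolx yaw 82.12 tz [-0.002  0.001 -1.   ] w -0.0001
```

View pics/s2.png

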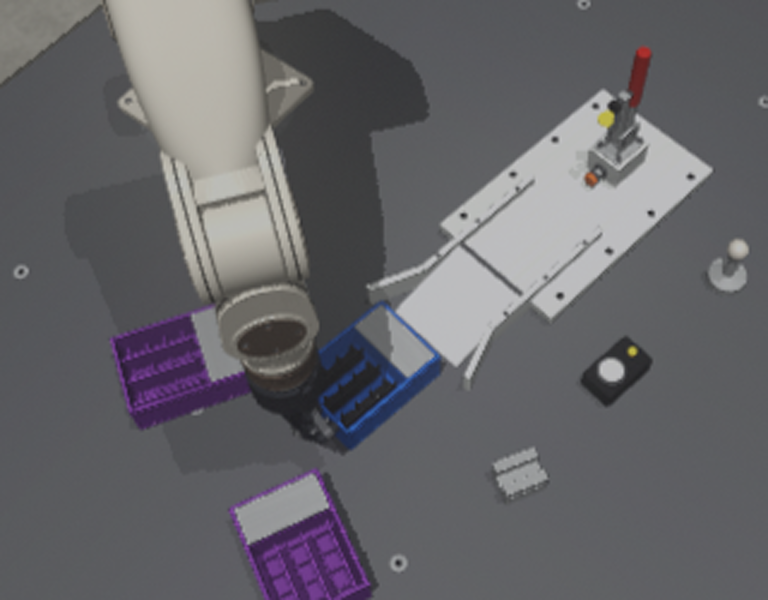

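The fingers are behind the tote's rear wall (crop ~(315,425)), and the tote's nose faces the ramp foot. Nothing stands in the lane, so I'll start the push.

```bash
python3 -m inch '[{"rx":0,"ry":0,"rz":0,"dx":0.008,"dy":0,"dz":0,"gripper":255},{"rx":0,"ry":0,"rz":0,"dx":0.016,"dy":0,"dz":0,"gripper":255},{"rx":0,"ry":0,"rz":0,"dx":0.022,"dy":0,"dz":0,"gripper":255},{"rx":0,"ry":0,"rz":0,"dx":0.028,"dy":0,"dz":0,"gripper":255},{"rx":0,"ry":0,"rz":0,"dx":0.034,"dy":0,"dz":0,"gripper":255},{"rx":0,"ry":0,"rz":0,"dx":0.040,"dy":0.001,"dz":0,"gripper":255},{"rx":0,"ry":0,"rz":0,"dx":0.046,"dy":0.001,"dz":0,"gripper":255},{"rx":0,"ry":0,"rz":0,"dx":0.052,"dy":0.002,"dz":0,"gripper":255},{"rx":0,"ry":0,"rz":0,"dx":0.058,"dy":0.002,"dz":0,"gripper":255},{"rx":0,"ry":0,"rz":0,"dx":0.064,"dy":0.002,"dz":0,"gripper":255}]'; python3 -c "
from h import *
fx()"
```

```text
time_s: 2.4
tcp_pos: [0.4364, -0.2393, 0.0211]
tool_rot: [0.001, 0.753, 0.658, -0.001]
force: [-1.1, -4.3, 1.8]
grip_width: 0.0001
gripper_force: 2.6
t 2.4 fix mm [-240.     1.3   21.1] F along,left,z [-4.39  0.54  1.85] toolx yaw 82.25 tz [ 0.001 -0.002 -1.   ] w 0.0001
```

```bash
python3 -m inch '[{"rx":0,"ry":0.02,"rz":0,"dx":0.007,"dy":0,"dz":0,"gripper":255},{"rx":0,"ry":0.04,"rz":0,"dx":0.014,"dy":0,"dz":0,"gripper":255},{"rx":0,"ry":0.06,"rz":0,"dx":0.021,"dy":0,"dz":0,"gripper":255},{"rx":0,"ry":0.08,"rz":0,"dx":0.028,"dy":0,"dz":0,"gripper":255},{"rx":0,"ry":0.10,"rz":0,"dx":0.035,"dy":0,"dz":0,"gripper":255},{"rx":0,"ry":0.12,"rz":0,"dx":0.042,"dy":0.001,"dz":0,"gripper":255},{"rx":0,"ry":0.13,"rz":0,"dx":0.049,"dy":0.001,"dz":0,"gripper":255},{"rx":0,"ry":0.15,"rz":0,"dx":0.056,"dy":0.001,"dz":0,"gripper":255},{"rx":0,"ry":0.17,"rz":0,"dx":0.063,"dy":0.001,"dz":0,"gripper":255},{"rx":0,"ry":0.18,"rz":0,"dx":0.070,"dy":0.001,"dz":0,"gripper":255},{"rx":0,"ry":0.20,"rz":0,"dx":0.077,"dy":0.001,"dz":0,"gripper":255},{"rx":0,"ry":0.21,"rz":0,"dx":0.084,"dy":0.001,"dz":0,"gripper":255},{"rx":0,"ry":0.22,"rz":0,"dx":0.091,"dy":0.001,"dz":0,"gripper":255},{"rx":0,"ry":0.24,"rz":0,"dx":0.098,"dy":0.001,"dz":0,"gripper":255},{"rx":0,"ry":0.25,"rz":0,"dx":0.105,"dy":0.001,"dz":0,"gripper":255}]'; python3 -c "
from h import *
fx()"
```

```text
time_s: 3.65
tcp_pos: [0.4511, -0.1345, 0.0205]
tool_rot: [-0.082, 0.747, 0.653, 0.094]
force: [0.1, -4.5, -0.8]
grip_width: -0.0002
gripper_force: 2.0
t 3.65 fix mm [-134.3    0.7   20.5] F along,left,z [-4.4  -0.7  -0.78] toolx yaw 82.26 tz [ 0.034  0.246 -0.969] w -0.0002
```

```bash
python3 -m inch '[{"rx":0,"ry":0,"rz":0,"dx":0.0065,"dy":0,"dz":-0.002,"gripper":255},{"rx":0,"ry":0,"rz":0,"dx":0.013,"dy":0,"dz":-0.005,"gripper":255},{"rx":0,"ry":0,"rz":0,"dx":0.0195,"dy":0,"dz":-0.007,"gripper":255},{"rx":0,"ry":0,"rz":0,"dx":0.026,"dy":0,"dz":-0.009,"gripper":255},{"rx":0,"ry":0,"rz":0,"dx":0.0325,"dy":0,"dz":-0.012,"gripper":255},{"rx":0,"ry":0,"rz":0,"dx":0.039,"dy":0,"dz":-0.014,"gripper":255},{"rx":0,"ry":0,"rz":0,"dx":0.0455,"dy":0,"dz":-0.016,"gripper":255},{"rx":0,"ry":0,"rz":0,"dx":0.052,"dy":0,"dz":-0.018,"gripper":255}]'; python3 -c "
from h import *
fx()
p,d=env.grab_frame('scene')
cv2.imwrite('pics/s3.png',cv2.resize(p[80:280,220:440],None,fx=2.8,fy=2.8,interpolation=cv2.INTER_CUBIC))"
```

```text
time_s: 4.32
tcp_pos: [0.4578, -0.0889, 0.0516]
tool_rot: [-0.081, 0.747, 0.653, 0.094]
force: [1.3, -4.9, 0.0]
grip_width: 0.0
gripper_force: 1.6
t 4.32 fix mm [-88.1   0.3  51.6] F along,left,z [-4.64 -1.9   0.01] toolx yaw 82.3 tz [ 0.035  0.245 -0.969] w 0.0
```

View pics/s3.png

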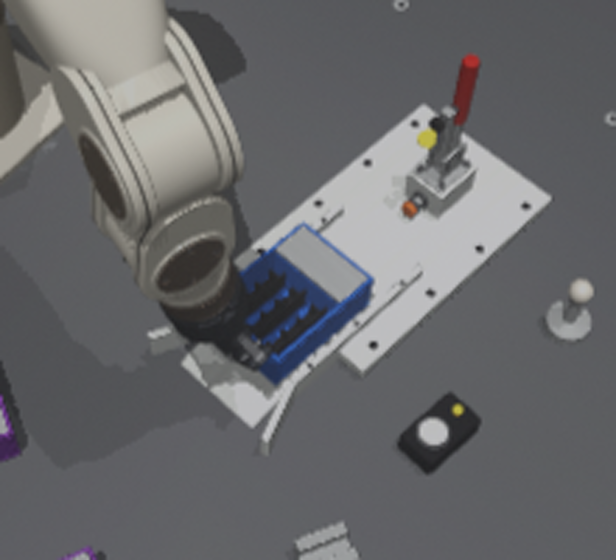

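The tote is in the rails, straight, at the crest (crop ~(305,300)). I'll continue over the crest and bring the tool upright again.

```bash
python3 -m inch '[{"rx":0,"ry":-0.03,"rz":0,"dx":0.006,"dy":0,"dz":0.0018,"gripper":255},{"rx":0,"ry":-0.06,"rz":0,"dx":0.012,"dy":0,"dz":0.0036,"gripper":255},{"rx":0,"ry":-0.1,"rz":0,"dx":0.0175,"dy":0,"dz":0.0052,"gripper":255},{"rx":0,"ry":-0.14,"rz":0,"dx":0.023,"dy":0,"dz":0.007,"gripper":255},{"rx":0,"ry":-0.18,"rz":0,"dx":0.029,"dy":0,"dz":0.0087,"gripper":255},{"rx":0,"ry":-0.22,"rz":0,"dx":0.0345,"dy":0,"dz":0.0104,"gripper":255},{"rx":0,"ry":-0.25,"rz":0,"dx":0.040,"dy":0,"dz":0.012,"gripper":255},{"rx":0,"ry":-0.25,"rz":0,"dx":0.046,"dy":0,"dz":0.0138,"gripper":255}]'; python3 -c "
from h import *
fx()
p,d=env.grab_frame('scene')
cv2.imwrite('pics/s4.png',cv2.resize(p[80:280,220:440],None,fx=2.8,fy=2.8,interpolation=cv2.INTER_CUBIC))"
```

```text
time_s: 5.03
tcp_pos: [0.4632, -0.0405, 0.0488]
tool_rot: [-0.0, 0.753, 0.659, -0.0]
force: [1.8, -3.1, 0.1]
grip_width: -0.0002
gripper_force: 1.4
t 5.03 fix mm [-39.5   1.4  48.8] F along,left,z [-2.81 -2.22  0.06] toolx yaw 82.37 tz [-0.001 -0.    -1.   ] w -0.0002
```

```bash
python3 -m inch '[{"rx":0,"ry":0,"rz":0,"dx":0.005,"dy":0,"dz":0,"gripper":255},{"rx":0,"ry":0,"rz":0,"dx":0.010,"dy":0,"dz":0.001,"gripper":255},{"rx":0,"ry":0,"rz":0,"dx":0.014,"dy":0,"dz":0.002,"gripper":255},{"rx":0,"ry":0,"rz":0,"dx":0.018,"dy":0,"dz":0.002,"gripper":255},{"rx":0,"ry":0,"rz":0,"dx":0.022,"dy":0,"dz":0.002,"gripper":255},{"rx":0,"ry":0,"rz":0,"dx":0.025,"dy":0,"dz":0.002,"gripper":255},{"rx":0,"ry":0,"rz":0,"dx":0.028,"dy":0,"dz":0.002,"gripper":255},{"rx":0,"ry":0,"rz":0,"dx":0.031,"dy":0,"dz":0.003,"gripper":255},{"rx":0,"ry":0,"rz":0,"dx":0.033,"dy":0,"dz":0.003,"gripper":255},{"rx":0,"ry":0,"rz":0,"dx":0.035,"dy":0,"dz":0.004,"gripper":255}]'; python3 - <<'E'
from h import *
fx()
p,d=env.grab_frame('top');c=env.calibration('top')
cv2.imwrite('pics/t2.png',cv2.resize(p[150:270,160:360],None,fx=4,fy=4,interpolation=cv2.INTER_CUBIC))
P=cloud(c,d);H,S,V=cv2.split(cv2.cvtColor(p,cv2.COLOR_BGR2HSV))
q=(P[...,:2]-O);a=q@U*1e3;l=q@L*1e3;z=P[...,2]*1e3
m=(a>60)&(a<190)&(abs(l)<45)&(z>55)&(z<90)
print(m.sum())
for k in range(80,170,8):
    s=m&(a>k)&(a<k+8)
    if s.sum(): print(k,s.sum(),np.median(z[s]).round(1))
print("front",np.percentile(a[m&(a<165)],98), "orange a", [np.round(np.median(x[(H>4)&(H<18)&(S>130)&(V>120)]),1) for x in(a,l,z)])
E
```

```text
time_s: 5.92
tcp_pos: [0.4685, -0.0072, 0.045]
tool_rot: [0.0, 0.753, 0.658, -0.0]
force: [-0.0, -3.1, 1.5]
grip_width: -0.0
gripper_force: 1.7
t 5.92 fix mm [-5.7  0.7 45. ] F along,left,z [-3.09 -0.38  1.52] toolx yaw 82.26 tz [ 0. -0. -1.] w -0.0
87
128 1 71.1
136 76 71.3
144 10 69.9
front 145.16978870316913 orange a [np.float64(172.7), np.float64(0.1), np.float64(44.6)]
```

View pics/t2.png

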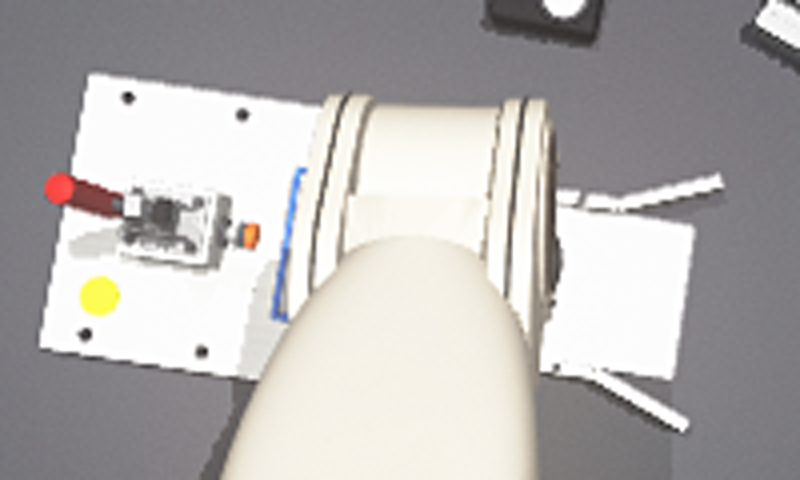

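The tote is flat: its rim is at z=71, and its front edge is at fixture x≈145 (blue edge at crop (290,245)). The nose is at (250,236), about 20 mm ahead. Sliding force is about 3 N. I'll advance most of the gap, then creep.

```bash
python3 -m inch '[{"rx":0,"ry":0,"rz":0,"dx":0.003,"dy":0,"dz":0,"gripper":255},{"rx":0,"ry":0,"rz":0,"dx":0.006,"dy":0,"dz":0,"gripper":255},{"rx":0,"ry":0,"rz":0,"dx":0.008,"dy":0,"dz":0.001,"gripper":255},{"rx":0,"ry":0,"rz":0,"dx":0.010,"dy":0,"dz":0.001,"gripper":255},{"rx":0,"ry":0,"rz":0,"dx":0.012,"dy":0,"dz":0.002,"gripper":255},{"rx":0,"ry":0,"rz":0,"dx":0.013,"dy":0,"dz":0.002,"gripper":255}]'; python3 -c "
from h import *
fx()"; python3 -m inch '[{"rx":0,"ry":0,"rz":0,"dx":0.001,"dy":0,"dz":0,"gripper":255},{"rx":0,"ry":0,"rz":0,"dx":0.002,"dy":0,"dz":0,"gripper":255}]'; python3 -c "
from h import *
fx()"
```

```text
time_s: 6.47
tcp_pos: [0.4701, 0.0059, 0.0428]
tool_rot: [0.0, 0.753, 0.658, 0.0]
force: [-0.3, -2.5, 1.7]
grip_width: 0.0001
gripper_force: 1.5
t 6.47 fix mm [ 7.4  0.8 42.8] F along,left,z [-2.54 -0.04  1.74] toolx yaw 82.27 tz [ 0. -0. -1.] w 0.0001
time_s: 6.63
tcp_pos: [0.4703, 0.0077, 0.0428]
tool_rot: [-0.0, 0.753, 0.658, -0.0]
force: [-0.2, -3.1, 0.6]
grip_width: -0.0002
gripper_force: 1.5
t 6.63 fix mm [ 9.3  0.9 42.8] F along,left,z [-3.06 -0.23  0.61] toolx yaw 82.26 tz [-0.  0. -1.] w -0.0002
```

```bash
python3 -m inch '[{"rx":0,"ry":0,"rz":0,"dx":0.001,"dy":0,"dz":0,"gripper":255},{"rx":0,"ry":0,"rz":0,"dx":0.0015,"dy":0,"dz":0,"gripper":255},{"rx":0,"ry":0,"rz":0,"dx":0.002,"dy":0,"dz":0,"gripper":255}]'; python3 - <<'E'
from h import *
fx()
p,d=env.grab_frame('top');c=env.calibration('top')
f=K(c);Rm=rot(c["attitude"]);o=np.array(c["xyz"])
def along(m,z):
    vu=np.argwhere(m);r=np.c_[(vu[:,1]-c["cx"])/f,(vu[:,0]-c["cy"])/f,np.ones(len(vu))]@Rm.T
    w=o+r*((z-o[2])/r[:,2])[:,None];return (w[:,:2]-O)@U*1e3
H,S,V=cv2.split(cv2.cvtColor(p,cv2.COLOR_BGR2HSV))
om=(H>4)&(H<22)&(S>100)&(V>100);om[:190]=0;om[230:]=0
bl=(H>95)&(H<125)&(S>100)&(V>60);bl[:,:200]=0;bl[:180]=0;bl[245:]=0
print("nose along (z38)",np.sort(along(om,.038)).round(1))
# front edge column-wise: min u per row
us=[(v,np.where(bl[v])[0].min()) for v in range(180,245) if bl[v].any()]
m=np.zeros_like(bl)
for v,u in us:m[v,u]=1
print("tote front rim",np.sort(along(m,.072)).round(1))
E
```

```text
time_s: 6.88
tcp_pos: [0.4705, 0.0097, 0.0428]
tool_rot: [-0.0, 0.753, 0.658, -0.0]
force: [0.7, -2.6, 1.3]
grip_width: -0.0001
gripper_force: 1.4
t 6.88 fix mm [11.2  0.9 42.8] F along,left,z [-2.44 -1.02  1.29] toolx yaw 82.26 tz [-0.  0. -1.] w -0.0001
nose along (z38) [176.  176.5 176.9 177.3 177.8 178.2 178.7 179.2]
tote front rim [160.9]
```

```bash
python3 -m inch '[{"rx":0,"ry":0,"rz":0,"dx":0.001,"dy":0,"dz":0,"gripper":255},{"rx":0,"ry":0,"rz":0,"dx":0.002,"dy":0,"dz":0,"gripper":255}]'; python3 -c "
from h import *
fx()"
```

```text
time_s: 7.1
tcp_pos: [0.4708, 0.0116, 0.0428]
tool_rot: [-0.0, 0.753, 0.658, -0.0]
force: [-0.9, -2.9, 0.6]
grip_width: 0.0
gripper_force: 1.4
t 7.1 fix mm [13.2  0.9 42.8] F along,left,z [-2.98  0.52  0.58] toolx yaw 82.26 tz [-0.  0. -1.] w 0.0
```

```bash
python3 -m inch '[{"rx":0,"ry":0,"rz":0,"dx":0.0005,"dy":0,"dz":0,"gripper":255},{"rx":0,"ry":0,"rz":0,"dx":0.001,"dy":0,"dz":0,"gripper":255}]'; python3 -c "
from h import *
fx()"
```

```text
time_s: 7.27
tcp_pos: [0.4709, 0.0127, 0.0428]
tool_rot: [-0.0, 0.753, 0.658, -0.0]
force: [-0.8, -2.8, 0.5]
grip_width: 0.0001
gripper_force: 1.3
t 7.27 fix mm [14.3  0.9 42.8] F along,left,z [-2.86  0.46  0.53] toolx yaw 82.27 tz [-0.  0. -1.] w 0.0001
```

```bash
python3 -m inch '[{"rx":0,"ry":0,"rz":0,"dx":0.0005,"dy":0,"dz":0,"gripper":255},{"rx":0,"ry":0,"rz":0,"dx":0.001,"dy":0,"dz":0,"gripper":255}]'
```

```text
time_s: 7.43
tcp_pos: [0.4711, 0.0136, 0.0428]
tool_rot: [-0.0, 0.753, 0.658, -0.0]
force: [-0.7, -1.6, -0.2]
grip_width: -0.0004
gripper_force: 1.3
```

```bash
python3 -m inch '[{"rx":0,"ry":0,"rz":0,"dx":0.0005,"dy":0,"dz":0,"gripper":255}]'
```

```text
time_s: 7.52
tcp_pos: [0.4711, 0.0141, 0.0428]
tool_rot: [-0.0, 0.753, 0.658, -0.0]
force: [-1.1, -2.5, 0.3]
grip_width: -0.0003
gripper_force: 1.3
```

```bash
python3 -m inch '[{"rx":0,"ry":0,"rz":0,"dx":0.0005,"dy":0,"dz":0,"gripper":255}]'
```

```text
time_s: 7.6
tcp_pos: [0.4712, 0.0146, 0.0428]
tool_rot: [-0.0, 0.753, 0.658, -0.0]
force: [0.9, -3.0, -0.8]
grip_width: 0.0002
gripper_force: 1.3
```

```bash
python3 -m inch '[{"rx":0,"ry":0,"rz":0,"dx":0.0006,"dy":0,"dz":0,"gripper":255},{"rx":0,"ry":0,"rz":0,"dx":0.0012,"dy":0,"dz":0,"gripper":255}]'
```

```text
time_s: 7.77
tcp_pos: [0.4713, 0.0158, 0.0428]
tool_rot: [-0.0, 0.753, 0.658, -0.0]
force: [-0.7, -1.9, 0.3]
grip_width: -0.0002
gripper_force: 1.2
```

```bash
python3 -m inch '[{"rx":0,"ry":0,"rz":0,"dx":0.0006,"dy":0,"dz":0,"gripper":255},{"rx":0,"ry":0,"rz":0,"dx":0.0012,"dy":0,"dz":0,"gripper":255}]'
```

```text
time_s: 7.93
tcp_pos: [0.4715, 0.017, 0.0428]
tool_rot: [-0.0, 0.753, 0.658, -0.0]
force: [-0.1, -2.2, -0.0]
grip_width: -0.0002
gripper_force: 1.2
```

```bash
python3 -m inch '[{"rx":0,"ry":0,"rz":0,"dx":0.0006,"dy":0,"dz":0,"gripper":255},{"rx":0,"ry":0,"rz":0,"dx":0.0012,"dy":0,"dz":0,"gripper":255}]'
```

```text
time_s: 8.1
tcp_pos: [0.4717, 0.0182, 0.0428]
tool_rot: [-0.0, 0.753, 0.658, -0.0]
force: [-0.2, -3.7, 0.3]
grip_width: -0.0001
gripper_force: 1.7
```

```bash
python3 -m inch '[{"rx":0,"ry":0,"rz":0,"dx":0.0002,"dy":0,"dz":0,"gripper":255},{"rx":0,"ry":0,"rz":0,"dx":0.0005,"dy":0,"dz":0,"gripper":255}]'
```

```text
time_s: 8.27
tcp_pos: [0.4717, 0.0183, 0.0428]
tool_rot: [0.0, 0.753, 0.658, -0.0]
force: [-0.3, -4.2, -0.1]
grip_width: -0.0001
gripper_force: 2.2
```

```bash
python3 -m inch '[{"rx":0,"ry":0,"rz":0,"dx":0.0003,"dy":0,"dz":0,"gripper":255},{"rx":0,"ry":0,"rz":0,"dx":0.0006,"dy":0,"dz":0,"gripper":255}]'
```

```text
time_s: 8.43
tcp_pos: [0.4717, 0.0185, 0.0428]
tool_rot: [0.001, 0.753, 0.658, -0.001]
force: [-1.4, -5.5, 1.1]
grip_width: -0.0003
gripper_force: 3.1
```

```bash
python3 -m inch '[{"rx":0,"ry":0,"rz":0,"dx":0.0005,"dy":0,"dz":0,"gripper":255},{"rx":0,"ry":0,"rz":0,"dx":0.001,"dy":0,"dz":0,"gripper":255}]'
```

```text
time_s: 8.6
tcp_pos: [0.4717, 0.0188, 0.0428]
tool_rot: [0.001, 0.754, 0.657, -0.001]
force: [-1.8, -8.9, 0.8]
grip_width: -0.0001
gripper_force: 4.3
```

```bash
python3 -m inch '[{"rx":0,"ry":0,"rz":0,"dx":0.0004,"dy":0,"dz":0,"gripper":255},{"rx":0,"ry":0,"rz":0,"dx":0.0004,"dy":0,"dz":0,"gripper":255},{"rx":0,"ry":0,"rz":0,"dx":0.0004,"dy":0,"dz":0,"gripper":255},{"rx":0,"ry":0,"rz":0,"dx":0.0004,"dy":0,"dz":0,"gripper":255}]'
```

```text
time_s: 8.93
tcp_pos: [0.4717, 0.0189, 0.0428]
tool_rot: [0.001, 0.754, 0.657, -0.001]
force: [-1.7, -9.5, 1.0]
grip_width: 0.0001
gripper_force: 4.3
```

About 7 N was held on the stop for more than 0.3 s. I'll back off gently, rise, and go to the handle's downhill side.

```bash
python3 -m inch '[{"rx":0,"ry":0,"rz":0,"dx":-0.001,"dy":0,"dz":0,"gripper":255},{"rx":0,"ry":0,"rz":0,"dx":-0.003,"dy":0,"dz":0,"gripper":255},{"rx":0,"ry":0,"rz":0,"dx":-0.01,"dy":0,"dz":0,"gripper":255},{"rx":0,"ry":0,"rz":0,"dx":-0.025,"dy":0,"dz":0,"gripper":255},{"rx":0,"ry":0,"rz":0,"dx":-0.025,"dy":0,"dz":-0.03,"gripper":255},{"rx":0,"ry":0,"rz":0,"dx":-0.02,"dy":0,"dz":-0.065,"gripper":255},{"rx":0,"ry":0,"rz":0,"dx":0,"dy":0,"dz":-0.1,"gripper":255},{"rx":0,"ry":0,"rz":0,"dx":0.025,"dy":0,"dz":-0.13,"gripper":255},{"rx":0,"ry":0,"rz":0,"dx":0.05,"dy":0,"dz":-0.16,"gripper":255},{"rx":0,"ry":0,"rz":0,"dx":0.08,"dy":0,"dz":-0.18,"gripper":255},{"rx":0,"ry":0,"rz":0,"dx":0.11,"dy":0,"dz":-0.187,"gripper":255},{"rx":0,"ry":0,"rz":0,"dx":0.14,"dy":0,"dz":-0.187,"gripper":255},{"rx":0,"ry":0,"rz":0,"dx":0.165,"dy":0,"dz":-0.187,"gripper":255},{"rx":0,"ry":0,"rz":0,"dx":0.165,"dy":0,"dz":-0.187,"gripper":255},{"rx":0,"ry":0,"rz":0,"dx":0.165,"dy":0,"dz":-0.187,"gripper":255}]'; python3 -c "
from h import *
fx()
p,d=env.grab_frame('scene')
cv2.imwrite('pics/s5.png',cv2.resize(p[60:240,260:460],None,fx=3.2,fy=3.2,interpolation=cv2.INTER_CUBIC))"
```

```text
time_s: 10.18
tcp_pos: [0.4941, 0.1855, 0.2296]
tool_rot: [-0.0, 0.752, 0.659, 0.0]
force: [-0.3, -0.8, 0.6]
grip_width: -0.0002
gripper_force: 0.0
t 10.18 fix mm [188.6   1.2 229.6] F along,left,z [-0.86  0.23  0.57] toolx yaw 82.44 tz [-0.     0.001 -1.   ] w -0.0002
```

View pics/s5.png

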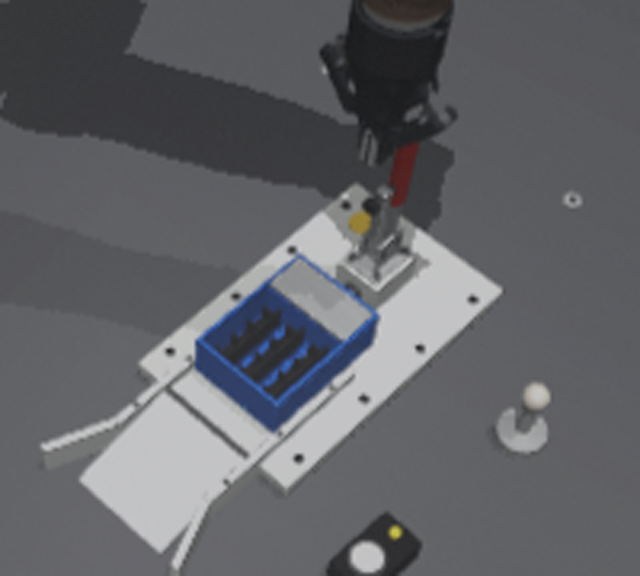

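The tote sits flat at the stop, and the fingertips at crop (370,150) are just downhill of the red grip at (402,170). I'll push the handle along its arc.

```bash
python3 -m inch '[{"rx":0,"ry":0,"rz":0,"dx":0.005,"dy":0.001,"dz":0.02,"gripper":255},{"rx":0,"ry":0,"rz":0,"dx":0.01,"dy":0.001,"dz":0.0326,"gripper":255},{"rx":0,"ry":0,"rz":0,"dx":0.018,"dy":0.001,"dz":0.0326,"gripper":255},{"rx":0,"ry":0,"rz":0,"dx":0.026,"dy":0.001,"dz":0.0326,"gripper":255},{"rx":0,"ry":0,"rz":0,"dx":0.034,"dy":0.001,"dz":0.0326,"gripper":255},{"rx":0,"ry":0,"rz":0,"dx":0.042,"dy":0.001,"dz":0.0328,"gripper":255},{"rx":0,"ry":0,"rz":0,"dx":0.050,"dy":0.001,"dz":0.0335,"gripper":255},{"rx":0,"ry":0,"rz":0,"dx":0.058,"dy":0.001,"dz":0.0346,"gripper":255},{"rx":0,"ry":0,"rz":0,"dx":0.068,"dy":0.001,"dz":0.0376,"gripper":255},{"rx":0,"ry":0,"rz":0,"dx":0.078,"dy":0.001,"dz":0.0415,"gripper":255},{"rx":0,"ry":0,"rz":0,"dx":0.0873,"dy":0.001,"dz":0.0458,"gripper":255}]'; python3 -c "
from h import *
fx()"
```

```text
time_s: 11.15
tcp_pos: [0.5075, 0.2721, 0.1843]
tool_rot: [0.0, 0.753, 0.658, 0.001]
force: [-0.7, -1.2, 1.2]
grip_width: -0.0
gripper_force: 1.2
t 11.15 fix mm [276.2  -0.5 184.3] F along,left,z [-1.26  0.56  1.16] toolx yaw 82.29 tz [ 0.001  0.001 -1.   ] w -0.0
```

```bash
python3 -m inch '[{"rx":0,"ry":0,"rz":0,"dx":0.009,"dy":0,"dz":0.006,"gripper":255},{"rx":0,"ry":0,"rz":0,"dx":0.017,"dy":0,"dz":0.0125,"gripper":255},{"rx":0,"ry":0,"rz":0,"dx":0.0247,"dy":0,"dz":0.0195,"gripper":255},{"rx":0,"ry":0,"rz":0,"dx":0.0315,"dy":0,"dz":0.028,"gripper":255},{"rx":0,"ry":0,"rz":0,"dx":0.0375,"dy":0,"dz":0.0365,"gripper":255},{"rx":0,"ry":0,"rz":0,"dx":0.0427,"dy":0,"dz":0.0454,"gripper":255},{"rx":0,"ry":0,"rz":0,"dx":0.0466,"dy":0,"dz":0.0552,"gripper":255},{"rx":0,"ry":0,"rz":0,"dx":0.0501,"dy":0,"dz":0.0652,"gripper":255},{"rx":0,"ry":0,"rz":0,"dx":0.052,"dy":0,"dz":0.074,"gripper":255}]'; python3 -c "
from h import *
fx()"
```

```text
time_s: 11.9
tcp_pos: [0.514, 0.3224, 0.1087]
tool_rot: [-0.0, 0.753, 0.658, -0.0]
force: [2.2, 1.0, 1.4]
grip_width: -0.0003
gripper_force: 1.2
t 11.9 fix mm [ 3.270e+02 -2.000e-01  1.087e+02] F along,left,z [ 1.31 -2.    1.39] toolx yaw 82.27 tz [-0.  0. -1.] w -0.0003
```

```bash
python3 -m inch '[{"rx":0,"ry":0,"rz":0,"dx":0.001,"dy":0,"dz":0.004,"gripper":255},{"rx":0,"ry":0,"rz":0,"dx":0.001,"dy":0,"dz":0.007,"gripper":255},{"rx":0,"ry":0,"rz":0,"dx":0.001,"dy":0,"dz":0.008,"gripper":255},{"rx":0,"ry":0,"rz":0,"dx":0.001,"dy":0,"dz":0.008,"gripper":255}]'; python3 -c "
from h import *
fx()
p,d=env.grab_frame('scene')
cv2.imwrite('pics/s6.png',cv2.resize(p[60:240,260:460],None,fx=3.2,fy=3.2,interpolation=cv2.INTER_CUBIC))"
```

```text
time_s: 12.23
tcp_pos: [0.5137, 0.3226, 0.1018]
tool_rot: [-0.0, 0.753, 0.658, -0.001]
force: [0.4, -0.7, 0.2]
grip_width: 0.0001
gripper_force: 0.0
t 12.23 fix mm [3.271e+02 1.000e-01 1.018e+02] F along,left,z [-0.66 -0.45  0.15] toolx yaw 82.26 tz [-0.001 -0.001 -1.   ] w 0.0001
```

View pics/s6.png

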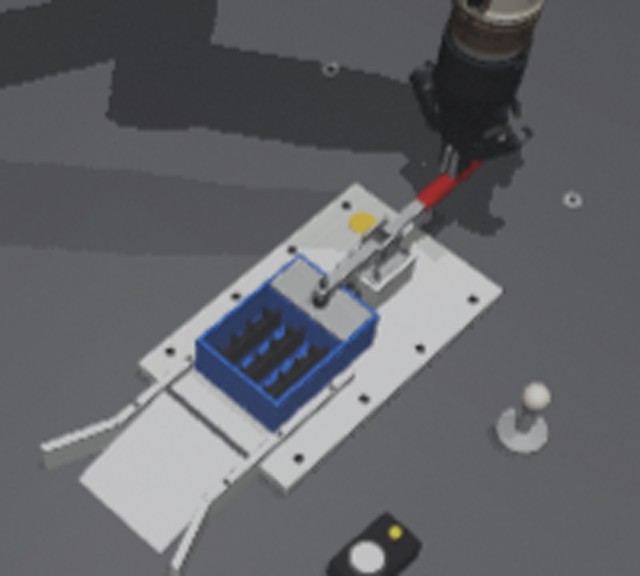

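The handle is nearly level (crop (450,185)) and the foot is on the clamping plate at (320,298). There is no force at the tip yet, so I'll press further down until the handle's end stop is felt.

```bash
python3 -m inch '[{"rx":0,"ry":0,"rz":0,"dx":0,"dy":0,"dz":0.001,"gripper":255},{"rx":0,"ry":0,"rz":0,"dx":0,"dy":0,"dz":0.002,"gripper":255},{"rx":0,"ry":0,"rz":0,"dx":0,"dy":0,"dz":0.002,"gripper":255}]';python3 -m inch '[{"rx":0,"ry":0,"rz":0,"dx":0,"dy":0,"dz":0.001,"gripper":255},{"rx":0,"ry":0,"rz":0,"dx":0,"dy":0,"dz":0.001,"gripper":255},{"rx":0,"ry":0,"rz":0,"dx":0,"dy":0,"dz":0.001,"gripper":255}]'
```

```text
time_s: 12.53
tcp_pos: [0.5139, 0.3224, 0.1009]
tool_rot: [0.0, 0.753, 0.658, -0.0]
force: [-2.3, -1.6, 5.3]
grip_width: 0.0002
gripper_force: 2.7
time_s: 12.78
tcp_pos: [0.514, 0.3224, 0.1007]
tool_rot: [0.0, 0.753, 0.658, 0.0]
force: [-3.3, -2.6, 10.4]
grip_width: -0.0
gripper_force: 4.8
```

The tip stopped at z≈101 mm, which is the level grip's top, and the force rose to 10 N, so the handle is at its end stop. I'll lift off and check.

```bash
python3 -m inch '[{"rx":0,"ry":0,"rz":0,"dx":0,"dy":0,"dz":-0.01,"gripper":255},{"rx":0,"ry":0,"rz":0,"dx":0,"dy":0,"dz":-0.05,"gripper":255},{"rx":0,"ry":0,"rz":0,"dx":0,"dy":0,"dz":-0.09,"gripper":255},{"rx":0,"ry":0,"rz":0,"dx":-0.04,"dy":0.04,"dz":-0.12,"gripper":255},{"rx":0,"ry":0,"rz":0,"dx":-0.07,"dy":0.08,"dz":-0.15,"gripper":255},{"rx":0,"ry":0,"rz":0,"dx":-0.1,"dy":0.11,"dz":-0.15,"gripper":255},{"rx":0,"ry":0,"rz":0,"dx":-0.1,"dy":0.11,"dz":-0.15,"gripper":255}]'; python3 - <<'E'
from h import *
fx()
p,d=env.grab_frame('scene');c=env.calibration('scene');P=cloud(c,d)
H,S,V=cv2.split(cv2.cvtColor(p,cv2.COLOR_BGR2HSV))
q=P[...,:2]-O;a=q@U*1e3;l=q@L*1e3;z=P[...,2]*1e3
m=((H<5)|(H>174))&(S>130)&(V>60)&(d>0)&(z>60)&(z<260)&(a>260)&(a<390)
for k in range(270,380,20):
    s=m&(a>k)&(a<k+20)
    if s.sum():print("red",k,s.sum(),np.percentile(z[s],[50,90]).round(1))
w=(abs(l)<40)&(z>60)&(z<80)&(S<60)&(a>100)&(a<170)
A=np.c_[a[w],l[w],np.ones(w.sum())];print("clamp plate tilt",np.linalg.lstsq(A,z[w],rcond=None)[0].round(3),a[w].min().round(1),a[w].max().round(1))
cv2.imwrite('pics/s7.png',cv2.resize(p[60:240,260:460],None,fx=3.2,fy=3.2,interpolation=cv2.INTER_CUBIC))
E
```

```text
time_s: 13.37
tcp_pos: [0.6112, 0.2077, 0.2515]
tool_rot: [0.001, 0.753, 0.658, 0.001]
force: [0.7, 1.3, -0.4]
grip_width: 0.0002
gripper_force: 0.0
t 13.37 fix mm [ 226.4 -111.9  251.5] F along,left,z [ 1.35 -0.48 -0.42] toolx yaw 82.29 tz [ 0.003  0.001 -1.   ] w 0.0002
red 270 16 [ 97.9 102.3]
red 290 31 [ 98.7 101.5]
red 310 26 [100.5 103.6]
red 330 30 [ 98.6 101.1]
red 350 22 [ 99.3 102.2]
clamp plate tilt [4.5000e-02 4.0000e-03 6.4935e+01] 101.8 169.7
```

View pics/s7.png

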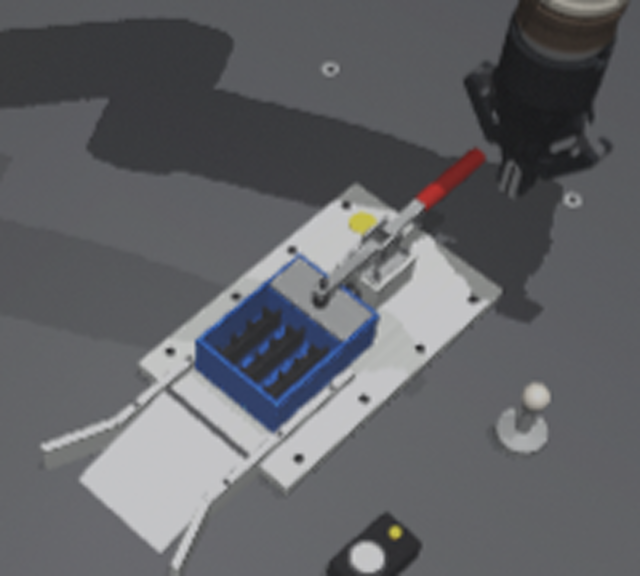

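The red grip is level, with its top at about 101 mm along its whole length, and the foot is on the tote's plate at (320,298). The tote is at the stop, and the sphere and gauge in view look unmoved. The plate-tilt fit is skewed by the clamp arm's pixels, so I rely on the earlier flat rim reading. Handing in.

```bash
python3 -c "
from rig import env
print(env.sign_off())"
```

```text
the job is handed in; nothing more can be done
None
```

I handed the job in at about 13.4 s, with no verdict returned: the tote was pushed over the lip and pressed home at about 7 N, the handle is fully over and released, and the arm went nowhere near the sphere, gauge or vee block.

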